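Slide the water bath under the condenser to the other hot plate ring

TASK

Slide the steel bath, with the stoppered flask standing in it, along the hot plate from the left ring to the right ring, passing beneath the condenser and never lifting it off the glass. Bring it gently but firmly up against the sprung retaining bar, so that the bar is pushed well back by it and the bath stands inside the right ring, then let go. Keep the flask upright and do not knock the condenser, its stand, the crucibles or the other vessels about.

Things in the scene. Friction and masses are not known exactly. Their poses are not given: they have to be found in the camera images.
- hotplate: Twin glass-ceramic hot plate fixed on the bench: white body, black glass top 60 mm above the bench, 300 mm deep (x), 600 mm long (y), turned up to 0.15 rad. Origin: centre of its underside; x to its back (away from the robot), y to its left. Steel gallery rails, 8 mm thick, run along y at x = -132 and +132 mm; their tops are 20 mm above the glass.
- left_ring (a point): Centre of the left printed ring (199 mm across), on the glass, at y = +150 mm of the hot plate. The bath starts here, off-centre by up to 12 mm.
- right_ring (a point): Centre of the right printed ring (199 mm across), on the glass, at y = -150 mm of the hot plate. The bath must end wholly inside this ring: its centre within 30 mm of the ring's centre.
- bar (a joint): Sprung retaining bar across the plate's right end, a black rod 12 mm thick, centred 16 mm above the glass. Value: how far it is pushed back (to -y), 0 to 0.012 m (hard stop); spring 1 to 2.9 N. Untouched, its face is at hot plate y between -187 and -227 mm, set anew each time and not reported: find it by touch or sight. Friction (4 to 6.5 N) holds the bath against it. Press with 20 N at most.
- bath: Round stainless pan, 130 mm across, 75 mm high, wall 3.5 mm, floor 4 mm, about 0.65 kg, turned up to 0.3 rad from the hot plate. Origin: centre of its underside, z up. Two loop handles of 10 mm bar stick out at its +y and -y, 60 mm above the underside: flat U's, 48 mm wide over two legs that run along y from the wall to 106 mm from the axis, reaching 117 mm; they pass above bar and rails.
- left_handle (a point): Grip point in the middle of the bath's left (+y) loop handle, 92 mm from the bath's axis, 60 mm above its underside; take it from above with the fingers closing along the bath's x on the two legs (48 mm).
- right_handle (a point): The same on the bath's right (-y) loop handle.
- flask: Stoppered conical glass flask standing loose on the floor of the bath: 64 mm across the base, 98 mm high with its black bung, about 0.2 kg. Origin: centre of its underside.
- stand: Retort stand fixed behind the hot plate: base 110 x 190 mm, upright rod 350 mm high. Origin: centre of its underside, 205 mm behind the middle of the plate. Its arm (10 mm rod, 250 mm above the bench) runs along its -x over the plate to 315 mm from the upright; two clamps hang the condenser from it.
- condenser_mid (a point): On the axis of the glass condenser, over the middle of the hot plate, 206 mm above the bench. A level tube along the stand's x, 32 mm thick to 130 mm either side (thin end to 180 mm towards the robot); underside 190 mm above the bench, 27 mm above the flask. Bath and flask pass below, a gripper does not. Arm and clamps above it reach 265 mm height, 45 mm wide.
- crucible_a: Small white porcelain crucible, 33 mm across, 32 mm high, on the glass near the back rail. Bystander. Origin: centre of its underside.
- crucible_b: The same, on the glass near the front rail. Bystander.
- wash_bottle: White wash bottle with a spout, 66 mm across, 205 mm high, on the bench. Bystander.
- reagent_jar: Amber jar with black cap, 72 mm across, 120 mm high, on the bench. Bystander.
- beaker: Glass beaker, 72 mm across, 95 mm high, on the bench. Bystander.
- petri_stack: Stack of three dishes, 90 mm across, 41 mm high, on the bench. Bystander.
Things that resemble listed ones, but are neither listed nor needed, are in the scene too. Leave any pink look-alike of the bath alone. What is shaped like the flask but red is not meant.

How it is judged:
By the outcome, as a careful person would: the job done as asked, in the order asked, and still so for the second after the job is handed in, with the robot touching nothing.
It also fails if it takes over 51 s, if anything falls off the work surface, if the arm or the gripper's body presses on something with over 40 N, if the wrist force passes 120 N, or if a joint passes its speed limit or range.

ROBOT

A 7-joint arm with a two-finger parallel gripper is mounted at the origin on the work surface. World frame = base frame: x ahead of the robot, y to its left, z up, the work surface at z = 0. Lengths are in m, angles in rad, forces in N, time in s.
With the tool pointing down it reaches from about 0.425 to 0.875 m from the base axis. Payload 4.7 kg.
Tool frame: the origin (TCP) lies at the very end of the fingers, on their centre line; the grasp point (between the pads) lies 19 mm behind it (ctrl.hold_point_z is the distance from the TCP to the grasp point, in m); z points along the fingers, y is the direction in which the jaws open and shut (so a half turn about z gives the same grasp; the last joint's range is limited). The gripper opens to 87 mm and grips with 3 to 60 N. Pads are 19 mm wide; open, the fingers measure 117 mm over their backs; the gripper's body (75 mm by 190 mm) begins 51 mm behind the grasp point.
Start: joints at [-1.276, 0.321, -0.07, 1.45, 0.023, 1.371, -0.057], TCP at [0.18, 0.625, 0.223] pointing down, gripper open.
Joint ranges: [-2.86, 2.86], [-0.3, 2.09], [-1.38, 1.24], [0.06, 2.45], [-1.56, 4.7], [0.09, 2.05], [-2.69, 2.69]. Speed limits (rad/s): [2.57, 2.57, 3.14, 3.14, 3.14, 3.14, 3.14].

INTERFACE

Orientations are given as a unit quaternion [x, y, z, w].
In Python, from workcell import ctrl gives the robot as it stands. The module is installed in compiled form; this text tells all that it offers.
- The arm moves only by the tool move_arm, never from a script. Its argument "plan" is a list of rows, each an object with "jaw": the closure, from 0 (fully open) to 1 (shut); "linear": the shift along the tool's x, y, z in units of 25 mm (1.0 is 25 mm), a list of three; "roll": the turn about the tool's z in units of 6 degrees (1.0 is 6 degrees). In form: [{"jaw": jaw, "linear": [tx, ty, tz], "roll": roll}, ...]. A call has 1 to 10 rows; each row is the pose to reach, as a shift and turn from the pose commanded when the call began, along the tool's axes at that moment; what a row does not reach only later rows make up. A row lasts 1/12 s, in which the tool goes at most 41.7 mm and 7.16 degrees, less where a joint would pass 70% of its speed; a pose out of reach is approached as far as the arm can. A call with a gripper value outside its range is refused whole. The fingers move at their own pace and stop on an object; "newtons" is the grip in N (left out, the last holds). Time passes only in rows, so rows that repeat a pose let the fingers close. It gives the time, the measured TCP pose, the force and the opening at its end, in the units of the state.
- ctrl.read_state(): the state, without advancing time (a new reading comes with each control period).
- ctrl.camera(name): name is "scene" or "top" or "wrist"; returns (picture, depth): 480x640x3 uint8, red, green, blue; 480x640 float32, m along the optical axis (not along the pixel's ray), 0 where there is no reading.
- ctrl.camera_params(name): a dict with "mtx" (3x3 intrinsics, pixels), "position" and "orientation" of the camera in the world. Camera axes: x right, y up, looking along -z (the intrinsics and any distortion apply to the point x, -y, -z); pixel columns grow to the right and rows downward; lengths in m; the calibration is good to about 2 mm. A picture is of the moment at which its call begins: read the wrist's pose just before it. camera_params takes no time and is no camera call; for the wrist camera it gives the pose at the moment of the call.
- ctrl.hand_in(): hands the job in, once; it reports no verdict.
The state is a dict: "time": time; "q": joint angles; "qd": joint speeds; "joint_torque": joint torques, N m; "eef_pos": TCP position; "tool_rot": TCP orientation; "ft_force": force on the tool from outside, world axes, zero at the start; "ft_torque": the same for the moment, N m; "width": finger opening in m.
Only numpy, scipy, OpenCV 4.12 (cv2) and the standard library are available. Lean on these libraries where they do the work, as an engineer would, in place of code of your own. Each camera call takes 0.05 s, during which the arm holds its last target.

## Working session

There is one attempt and no reset: what is moved stays moved. The work goes in short steps, Python scripts to look and compute and a tool call to move; the robot and the scene stay as the last step left them, time stands still between calls to the robot, and variables do not carry over. Pictures are saved under pics/ and viewed, and the job is handed in when it is done.

Besides the shell and the picture viewer there is one more tool, called as name(argument=value, ...) on one line, values as JSON. move_arm: Moves the arm, as the interface text tells. Its arguments: {"type":"object","properties":{"plan":{"type":"array","items":{"type":"object","properties":{"jaw":{"type":"number"},"linear":{"type":"array","items":{"type":"number"}},"roll":{"type":"number"}}}},"newtons":{"type":"number"}},"required":["plan"]}

```bash
mkdir -p pics; python3 - <<'E'
from workcell import ctrl
import cv2,numpy as np
s=ctrl.read_state();print({k:np.round(v,3) for k,v in s.items()})
for n in("scene","top"):
    p,d=ctrl.camera(n);cv2.imwrite(f"pics/{n}0.png",p[:,:,::-1]);np.save(f"pics/{n}0_d.npy",d);np.save(f"pics/{n}0.npy",p)
    c=ctrl.camera_params(n);print(n,c)
E
```

```text
{'time': np.float64(0.0), 'q': array([-1.276,  0.322, -0.07 ,  1.452,  0.023,  1.371, -0.057]), 'qd': array([-0.001,  0.001, -0.001,  0.002,  0.001, -0.   , -0.001]), 'joint_torque': array([-1.0000e-03, -4.9130e+01, -4.0400e-01, -3.1252e+01, -6.4000e-02,
        4.4000e-02,  0.0000e+00]), 'eef_pos': array([0.18 , 0.624, 0.221]), 'tool_rot': array([ 0.14 ,  0.99 , -0.001, -0.   ]), 'ft_force': array([-0.493, -0.469, -0.425]), 'ft_torque': array([0.04 , 0.009, 0.032]), 'width': np.float64(0.087)}
scene {'mtx': array([[536.17405744,   0.        , 313.81924963],
       [  0.        , 536.17405744, 231.23840451],
       [  0.        ,   0.        ,   1.        ]]), 'position': array([ 1.28437319, -0.40188953,  1.08547744]), 'orientation': array([0.31770115, 0.19247557, 0.48229381, 0.79335479])}
top {'mtx': array([[565.23748867,   0.        , 322.70163208],
       [  0.        , 565.23748867, 245.58352497],
       [  0.        ,   0.        ,   1.        ]]), 'position': array([ 0.28807758, -0.00518237,  1.57135714]), 'orientation': array([-0.04506397,  0.03445574,  0.71553072, -0.69627425])}
```

View pics/scene0.png

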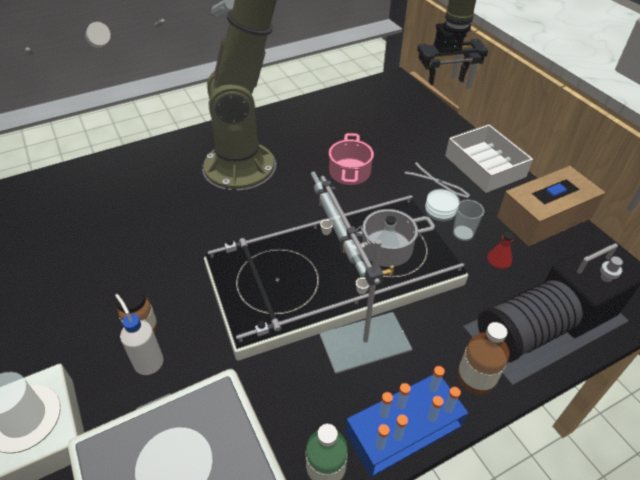

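View pics/top0.png

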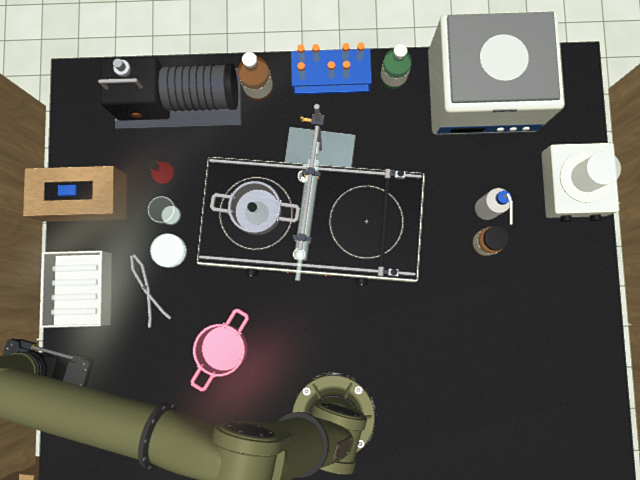

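The top view shows the grey bath at (254,208) with handles at (220,205) and (287,212). The condenser axis runs from (315,110) to (298,275). The right ring is at (366,221) and the bar at about x=386.

What could be taken for the target:
- **Bath:** the grey pan at top (254,208), or the pink pan at (219,350). I choose the grey one because it is steel and stands on the plate.
- **Flask:** the black-bunged one in the bath at (253,207), or the red one at (162,172). I choose the one in the bath.

Next I measure from both views and check a close crop.

```bash
cat > h.py <<'E'
import numpy as np,cv2
from scipy.spatial.transform import Rotation as R
from workcell import ctrl
F=np.diag([1,-1,-1.])
def par(n):
    c=ctrl.camera_params(n);return c["mtx"],np.array(c["position"]),R.from_quat(c["orientation"]).as_matrix()@F
def cloud(n,d):
    K,t,Rm=par(n);v,u=np.mgrid[0:480,0:640]
    P=np.stack([(u-K[0,2])/K[0,0]*d,(v-K[1,2])/K[1,1]*d,d],-1)
    return P@Rm.T+t
def ray(n,uv,z,p=None):
    K,t,Rm=p or par(n);uv=np.atleast_2d(uv).astype(float)
    r=np.c_[(uv-K[:2,2])/[K[0,0],K[1,1]],np.ones(len(uv))]@Rm.T
    return t+r*((z-t[2])/r[:,2])[:,None]
def proj(n,P):
    K,t,Rm=par(n);c=(np.atleast_2d(P)-t)@Rm;return c[:,:2]/c[:,2:]*[K[0,0],K[1,1]]+K[:2,2]
E
python3 - <<'E'
from h import *
p=np.load("pics/top0.npy");d=np.load("pics/top0_d.npy");C=cloud("top",d)
for n,uv in dict(bench=(450,330),glassR=(366,240),glassR2=(340,200),handL=(213,205),handR=(296,213),cond=(305,225),bung=(252,207),bar=(387,220),crA=(303,176),crB=(299,254)).items():
    print(n,np.round(C[uv[1],uv[0]],3))
s=np.load("pics/scene0_d.npy");C2=cloud("scene",s)
for n,uv in dict(bench=(150,220),glass=(277,295),bung=(391,219),bar=(262,280)).items():print("s",n,np.round(C2[uv[1],uv[0]],3))
def crop(n,x0,x1,y0,y1,sz,nm):
    im=np.load(f"pics/{n}0.npy")[y0:y1,x0:x1,::-1];cv2.imwrite(f"pics/{nm}.png",cv2.resize(im,sz,interpolation=cv2.INTER_CUBIC))
crop("top",190,440,140,290,(800,480),"ctop")
crop("scene",200,480,160,350,(800,543),"cscene")
E
```

```text
bench [ 0.224 -0.325  0.006]
glassR [ 0.471 -0.102  0.057]
glassR2 [ 0.583 -0.035  0.057]
handL [0.566 0.297 0.125]
handR [0.538 0.081 0.129]
cond [0.488 0.053 0.25 ]
bung [0.551 0.19  0.163]
bar [ 0.524 -0.16   0.058]
crA [0.616 0.057 0.208]
crB [0.422 0.071 0.222]
s bench [ 0.114 -0.319  0.001]
s glass [ 0.561 -0.124  0.057]
s bung [0.554 0.189 0.163]
s bar [ 0.504 -0.138  0.058]
```

View pics/ctop.png

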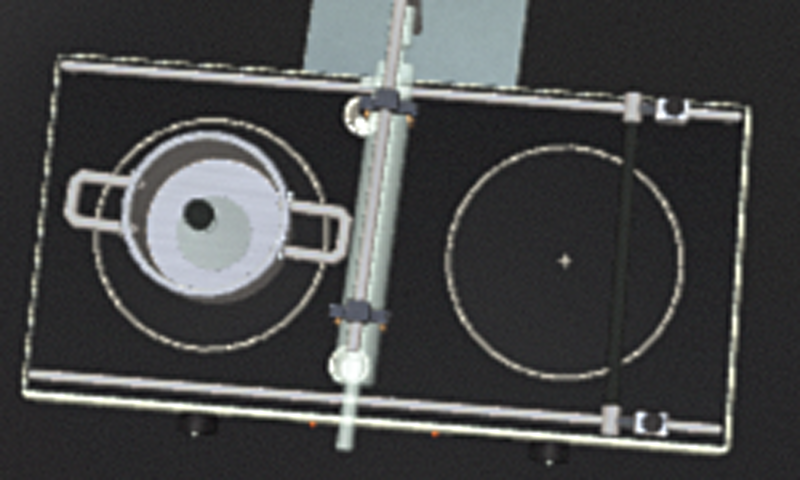

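View pics/cscene.png

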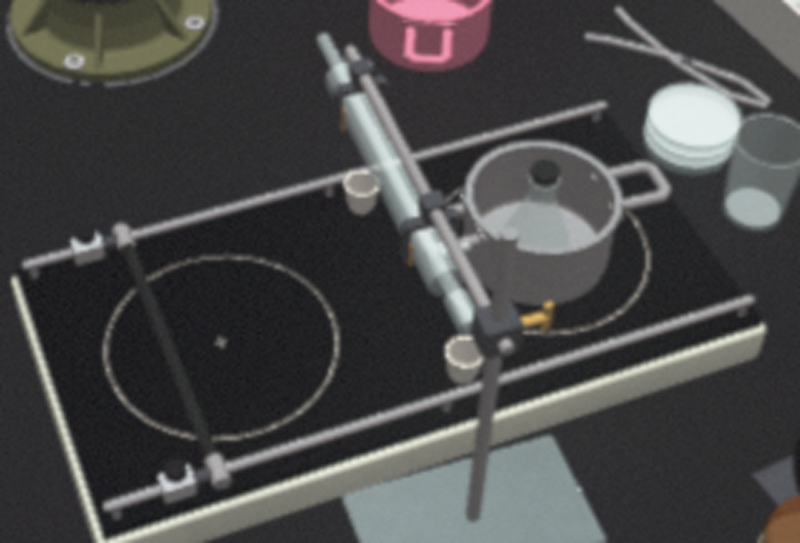

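```bash
python3 - <<'E'
from h import *
from scipy.optimize import least_squares
def circ(P,r=None):
    f=lambda a:np.hypot(P[:,0]-a[0],P[:,1]-a[1])-(a[2] if r is None else r)
    s=least_squares(f,[*P.mean(0)[:2],.1],loss="soft_l1",f_scale=.002);return s.x,np.median(abs(s.fun))
for n in("top","scene"):
    p=np.load(f"pics/{n}0.npy").astype(int);d=np.load(f"pics/{n}0_d.npy");C=cloud(n,d)
    g=p.mean(-1);v,u=np.mgrid[0:480,0:640]
    Z=ray(n,np.c_[u.ravel(),v.ravel()],.06).reshape(480,640,3)
    # right ring: bright pixels on glass plane around guess
    for nm,c0 in(("R",(.516,-.107)),("L",(.545,.19))):
        rr=np.hypot(Z[...,0]-c0[0],Z[...,1]-c0[1])
        m=(g>70)&(rr>.085)&(rr<.115)&(abs(C[...,2]-.06)<.012)
        if n=="scene" and nm=="L": m&=g<150
        print(n,nm,m.sum(),circ(Z[m]))
    m=(np.hypot(C[...,0]-.548,C[...,1]-.19)<.13)&(C[...,2]>.128)&(C[...,2]<.142)&(C[...,1]>.11)
    m&=np.hypot(C[...,0]-.548,C[...,1]-.19)<.075; m&=np.hypot(C[...,0]-.548,C[...,1]-.19)>.05
    Zr=ray(n,np.c_[u[m],v[m]],.135);print(n,"rim",m.sum(),np.median(C[m][:,2]),circ(Zr))
    hm=(C[...,2]>.105)&(C[...,2]<.14)&(abs(C[...,0]-.55)<.06)
    r=np.hypot(C[...,0]-.548,C[...,1]-.19)
    hm&=(r>.078)&(r<.13)
    for sd in(1,-1):
        q=hm&(sd*(C[...,1]-.19)>0)
        if q.sum()<5: continue
        Zh=ray(n,np.c_[u[q],v[q]],.12)
        print(n,"hand",sd,q.sum(),np.median(C[q],0),"mean",Zh.mean(0),"x",Zh[:,0].min(),Zh[:,0].max(),"y",Zh[:,1].min(),Zh[:,1].max())
    # plate outline in top
    # rails
    m=(C[...,2]>.07)&(C[...,2]<.09)&(g>110)&(abs(C[...,0]-.53)<.25)&(abs(C[...,1]-.03)<.35)
    for sd in(1,-1):
        cc=np.array([.527,.04]);
        q=m&(abs((C[...,0]-cc[0])-sd*.132 - .08*(C[...,1]-cc[1]))<.025)
        if q.sum()>20:
            Zq=ray(n,np.c_[u[q],v[q]],.078);f=np.polyfit(Zq[:,1],Zq[:,0],1);print(n,"rail",sd,q.sum(),f,np.polyval(f,.04))
E
```

```text
top R 471 (array([ 0.52184627, -0.10355167,  0.09825468]), np.float64(0.0014235400066861387))
top L 496 (array([0.55388126, 0.19461631, 0.09807379]), np.float64(0.0016559305128813623))
top rim 398 0.13487733644796307 (array([0.55722636, 0.18963555, 0.06409421]), np.float64(0.0017422472816279039))
top hand 1 152 [0.57996846 0.2880636  0.1249745 ] mean [0.57643786 0.2870776  0.12      ] x 0.5477931564295151 0.5989311997950723 y 0.25619071696264323 0.3062093747323976
top hand -1 148 [0.54109341 0.08917106 0.12424888] mean [0.54220568 0.09170932 0.12      ] x 0.5186813893189316 0.5670051565726281 y 0.07360465142925231 0.11591693989373882
top rail 1 580 [0.10816232 0.66482107] 0.669147565674493
top rail -1 616 [0.10863091 0.40013154] 0.4044767720463085
scene R 370 (array([ 0.52080293, -0.10498158,  0.09817052]), np.float64(0.001229031130195693))
scene L 184 (array([0.55167179, 0.19398742, 0.09886025]), np.float64(0.001545504351096856))
scene rim 363 0.13308525750003042 (array([0.55890476, 0.18484808, 0.06378644]), np.float64(0.002251046192994398))
scene hand 1 140 [0.57976836 0.2838955  0.12185351] mean [0.57519875 0.28394566 0.12      ] x 0.5474782689267693 0.5990433894005734 y 0.2557846080076344 0.30478554163567334
scene hand -1 20 [0.56338038 0.11013582 0.1226784 ] mean [0.56028343 0.11130395 0.12      ] x 0.5189844322616695 0.6047510062784366 y 0.10104653934953928 0.13629356719582647
scene rail 1 748 [0.10501514 0.66361128] 0.6678118897101322
scene rail -1 465 [0.11075546 0.40042022] 0.4048504392381378
```

```bash
cat >> h.py <<'E'
PSI=-.107;PX=np.array([np.cos(PSI),np.sin(PSI)]);PY=np.array([-np.sin(PSI),np.cos(PSI)]);PC=np.array([.537,.045])
def toplate(P):
    P=np.asarray(P)[...,:2]-PC;return np.stack([P@PX,P@PY],-1)
def toworld(x,y): return PC+x*PX+y*PY
def move_to(pos,yaw_deg):
    "shift in units + roll in units to bring TCP from measured pose to pos, with tool y at world angle yaw_deg"
    s=ctrl.read_state();Rm=R.from_quat(s["tool_rot"]).as_matrix()
    l=Rm.T@(np.array(pos)-s["eef_pos"])/.025
    a=np.degrees(np.arctan2(Rm[1,1],Rm[0,1]));dr=-(yaw_deg-a)
    dr=(dr+180)%360-180
    return np.round(l,2),round(dr/6,2)
E
python3 - <<'E'
from h import *
for n in("top","scene"):
    d=np.load(f"pics/{n}0_d.npy");C=cloud(n,d);p=toplate(C)
    m=(C[...,2]>.17)&(C[...,2]<.36)&(abs(p[...,1])<.1)&(abs(p[...,0])<.25)
    for a in np.arange(-.25,.2,.05):
        q=m&(p[...,0]>=a)&(p[...,0]<a+.05)
        if q.sum()>5: print(n,round(a,2),q.sum(),"y",np.round(np.percentile(p[q][:,1],[2,50,98]),3),"z",np.round(np.percentile(C[q][:,2],[2,50,98]),3))
# bar: dark profile
p=np.load("pics/top0.npy").astype(float).mean(-1)
for uv in((384,200),(383,221),(382,240)): print(np.round(p[uv[1],uv[0]-8:uv[0]+12]))
for n,uv in(("top",(384.4,221.2)),): print(toplate(ray(n,uv,.076)))
d=np.load("pics/top0_d.npy");C=cloud("top",d);q=toplate(C)
m=(C[...,2]>.068)&(C[...,2]<.085)&(abs(q[...,0])<.1)&(q[...,1]<-.15)&(q[...,1]>-.26);print("bar pts",m.sum(),np.percentile(q[m][:,1],[5,50,95]) if m.sum() else 0)
K,t,Rm=par("wrist");s=ctrl.read_state();T=R.from_quat(s["tool_rot"]).as_matrix();print("wristcam in tool",T.T@(t-s["eef_pos"]))
b=np.array([.558,.188]);by=np.array([.172,.985]);h=b+.092*by
print(h,"above",move_to([*h,.221],-9.9))
E
```

```text
top -0.2 61 y [0.008 0.013 0.019] z [0.206 0.211 0.217]
top -0.15 211 y [-0.004  0.01   0.025] z [0.205 0.217 0.258]
top -0.1 307 y [-0.011  0.006  0.028] z [0.208 0.235 0.261]
top -0.05 264 y [-0.009  0.004  0.021] z [0.208 0.221 0.26 ]
top -0.0 261 y [-0.011  0.001  0.019] z [0.209 0.221 0.259]
top 0.05 315 y [-0.02  -0.001  0.022] z [0.206 0.235 0.262]
top 0.1 187 y [-0.014 -0.003  0.018] z [0.208 0.223 0.259]
top 0.15 184 y [-0.019 -0.005  0.009] z [0.208 0.255 0.337]
scene -0.2 42 y [0.004 0.008 0.015] z [0.203 0.209 0.212]
scene -0.15 89 y [-0.009  0.003  0.011] z [0.205 0.217 0.254]
scene -0.1 328 y [-0.016  0.     0.026] z [0.203 0.227 0.259]
scene -0.05 248 y [-0.013 -0.001  0.008] z [0.205 0.22  0.256]
scene -0.0 269 y [-0.015 -0.004  0.006] z [0.204 0.22  0.255]
scene 0.05 390 y [-0.024 -0.007  0.018] z [0.203 0.23  0.26 ]
scene 0.1 319 y [-0.019 -0.007  0.017] z [0.197 0.217 0.256]
scene 0.15 171 y [-0.022 -0.01   0.002] z [0.2   0.251 0.266]
[ 39.  38.  41.  39.  41.  38.  37.  29.  42.  45.  46.  38.  38.  37.
  38.  39.  31.  37.  84. 161.]
[41. 44. 40. 41. 40. 42. 35. 37. 44. 45. 44. 39. 39. 39. 40. 43. 41. 41.
 38. 42.]
[44. 43. 46. 44. 43. 45. 34. 39. 45. 47. 42. 42. 41. 45. 43. 40. 42. 42.
 39. 42.]
[[ 0.00230001 -0.19729847]]
bar pts 318 [-0.22080678 -0.19476756 -0.17827577]
wristcam in tool [ 0.07816677  0.00134625 -0.16208013]
[0.573824 0.27862 ] above (array([-18.96,  -8.91,   0.04]), np.float64(13.97))
```

The crop confirms the choice: a steel pan with the flask, whose black bung is at crop (199,213). Measured values:

| Thing | Value |
|---|---|
| Plate centre | about (0.537, 0.045), yaw -0.107 |
| Bath centre | about (0.558, 0.188), yaw -0.173 |
| Handle top | z 0.122 to 0.125 in the two views |
| Bar centre | plate y about -0.198 |

I now move above the left handle.

move_arm(plan=[{"jaw": 0, "linear": [-1, -0.5, -0.5], "roll": 0.7}, {"jaw": 0, "linear": [-2.4, -1.1, -1], "roll": 1.7}, {"jaw": 0, "linear": [-3.8, -1.8, -1], "roll": 2.8}, {"jaw": 0, "linear": [-5.2, -2.4, -1], "roll": 3.9}, {"jaw": 0, "linear": [-6.6, -3.1, -1], "roll": 5}, {"jaw": 0, "linear": [-8, -3.8, -1], "roll": 6.1}, {"jaw": 0, "linear": [-9.4, -4.4, -1], "roll": 7.2}, {"jaw": 0, "linear": [-10.8, -5.1, -1], "roll": 8.3}, {"jaw": 0, "linear": [-12.2, -5.7, -1], "roll": 9.4}, {"jaw": 0, "linear": [-13.4, -6.3, -1], "roll": 10.4}])

```text
time: 0.93
eef_pos: [0.4603, 0.378, 0.2473]
tool_rot: [0.635, 0.772, -0.0, 0.0]
ft_force: [0.2, 0.4, -0.5]
width: 0.0866
```

```bash
python3 - <<'E'
from h import *
s=ctrl.read_state();print(s["time"],s["eef_pos"],s["ft_force"],s["q"].round(2))
print(move_to([.574,.279,.221],-9.9))
E
```

```text
0.9333 [0.4602837  0.37798315 0.24731549] [ 0.24263114  0.42776601 -0.45901838] [-0.95  0.19  0.26  1.57 -0.05  1.39 -0.5 ]
(array([-4.76,  3.7 ,  1.06]), np.float64(3.5))
```

move_arm(plan=[{"jaw": 0, "linear": [-1.1, 0.8, 0], "roll": 1}, {"jaw": 0, "linear": [-2.2, 1.7, 0], "roll": 2}, {"jaw": 0, "linear": [-3.3, 2.5, 0], "roll": 3}, {"jaw": 0, "linear": [-4.1, 3.2, 0.2], "roll": 3.4}, {"jaw": 0, "linear": [-4.76, 3.7, 0.5], "roll": 3.5}, {"jaw": 0, "linear": [-4.76, 3.7, 1], "roll": 3.5}, {"jaw": 0, "linear": [-4.76, 3.7, 1], "roll": 3.5}, {"jaw": 0, "linear": [-4.76, 3.7, 1], "roll": 3.5}])

```text
time: 1.6
eef_pos: [0.5713, 0.2831, 0.2212]
tool_rot: [0.763, 0.647, -0.001, -0.001]
ft_force: [0.1, 1.1, 0.5]
width: 0.0866
```

```bash
python3 - <<'E'
from h import *
s=ctrl.read_state();print(s["time"],s["eef_pos"],s["ft_force"],s["q"].round(2))
K,t,Rm=par("wrist")
p,d=ctrl.camera("wrist");cv2.imwrite("pics/w1.png",p[:,:,::-1])
C=cloud("wrist",d);print("cam",t)
for nm,sd in(("L",1),):
    m=(C[...,2]>.11)&(C[...,2]<.132)&(abs(C[...,0]-.574)<.05)&(C[...,1]>.262)&(C[...,1]<.32)
    v,u=np.nonzero(m);Z=ray("wrist",np.c_[u,v],.123,(K,t,Rm))
    print(m.sum(),np.median(C[m],0),Z.min(0),Z.max(0))
    for a in np.arange(.262,.31,.006):
        q=(Z[:,1]>=a)&(Z[:,1]<a+.006)
        if q.any(): print(round(a,3),Z[q,0].min().round(4),Z[q,0].max().round(4))
print(move_to([.574,.279,.221],-9.9))
E
```

```text
1.6 [0.57127203 0.28305709 0.22118913] [0.07039678 1.10917104 0.46087809] [-0.8   0.3   0.38  1.5  -0.11  1.36 -0.58]
cam [0.58561012 0.36197841 0.38314783]
2738 [0.57425418 0.29046668 0.12498976] [0.5463624  0.26042239 0.123     ] [0.59944047 0.30836683 0.123     ]
0.262 0.5464 0.5953
0.268 0.5475 0.5961
0.274 0.5486 0.597
0.28 0.5498 0.5985
0.286 0.5509 0.5993
0.292 0.552 0.5994
0.298 0.5532 0.5959
0.304 0.5574 0.5892
(array([-0.17,  0.13,  0.04]), np.float64(0.09))
```

View pics/w1.png

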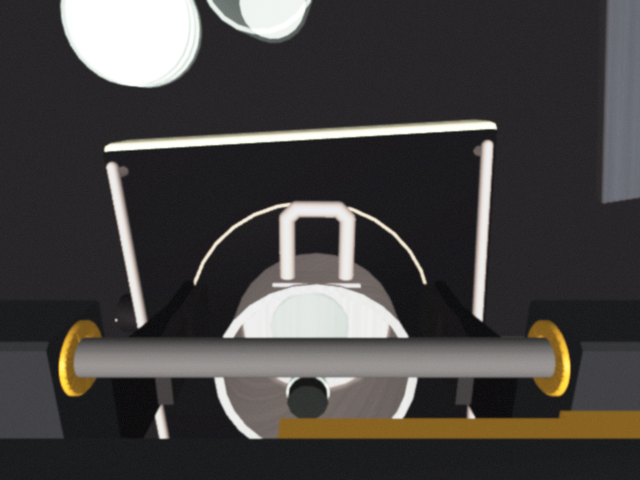

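The wrist view shows the left handle's legs at px (288–348, 215–280), between the open jaws and slightly off centre. I descend onto it.

```bash
python3 - <<'E'
from h import *
print(move_to([.574,.281,.101],-10.3))
E
```

```text
(array([-0.1 ,  0.13,  4.84]), np.float64(0.16))
```

move_arm(newtons=15, plan=[{"jaw": 0, "linear": [-0.1, 0.13, 0.5], "roll": 0.16}, {"jaw": 0, "linear": [-0.1, 0.13, 1.3], "roll": 0.16}, {"jaw": 0, "linear": [-0.1, 0.13, 2.1], "roll": 0.16}, {"jaw": 0, "linear": [-0.1, 0.13, 2.9], "roll": 0.16}, {"jaw": 0, "linear": [-0.1, 0.13, 3.6], "roll": 0.16}, {"jaw": 0, "linear": [-0.1, 0.13, 4.2], "roll": 0.16}, {"jaw": 0, "linear": [-0.1, 0.13, 4.6], "roll": 0.16}, {"jaw": 0, "linear": [-0.1, 0.13, 4.8], "roll": 0.16}, {"jaw": 0, "linear": [-0.1, 0.13, 4.84], "roll": 0.16}, {"jaw": 0, "linear": [-0.1, 0.13, 4.84], "roll": 0.16}])

```text
time: 2.48
eef_pos: [0.5757, 0.2796, 0.1019]
tool_rot: [0.768, 0.64, 0.0, 0.0]
ft_force: [0.5, 0.4, 1.1]
width: 0.0866
```

```bash
python3 - <<'E'
from h import *
s=ctrl.read_state();print(s["eef_pos"],s["ft_force"])
print(move_to([.574,.281,.101],-10.3))
E
```

```text
[0.57569512 0.27963107 0.10193737] [0.51864609 0.38264554 1.11501657]
(array([ 0.04, -0.08,  0.04]), np.float64(-0.02))
```

move_arm(newtons=15, plan=[{"jaw": 0.2, "linear": [0.04, -0.08, 0.02], "roll": 0}, {"jaw": 0.35, "linear": [0.04, -0.08, 0.02], "roll": 0}, {"jaw": 0.42, "linear": [0.04, -0.08, 0.02], "roll": 0}, {"jaw": 0.48, "linear": [0.04, -0.08, 0.02], "roll": 0}, {"jaw": 0.6, "linear": [0.04, -0.08, 0.02], "roll": 0}, {"jaw": 0.7, "linear": [0.04, -0.08, 0.02], "roll": 0}, {"jaw": 0.7, "linear": [0.04, -0.08, 0.02], "roll": 0}, {"jaw": 0.7, "linear": [0.04, -0.08, 0.02], "roll": 0}])

```text
time: 3.15
eef_pos: [0.5734, 0.2808, 0.1011]
tool_rot: [0.769, 0.64, -0.0, -0.0]
ft_force: [-1.8, -0.2, 1.4]
width: 0.0477
```

```bash
python3 - <<'E'
from h import *
s=ctrl.read_state();print(s["eef_pos"],s["ft_force"],toplate(s["eef_pos"]),s["width"])
T=toworld(0.003,.088);print(T,move_to([*T,.101],-6.1))
# intermediate: straight
p,d=ctrl.camera("top");cv2.imwrite("pics/t2.png",p[130:300,180:440,::-1])
E
```

```text
[0.57341227 0.28081069 0.10114018] [-1.75838603 -0.19481341  1.3557731 ] [0.0110204  0.23835076] 0.04772246458658564
[0.54938089 0.13217634] (array([-6.02,  0.13,  0.  ]), np.float64(-0.72))
```

The grip holds at 47.7 mm. I slide it in gentle steps, turning the bath gradually into line with the plate.

move_arm(plan=[{"jaw": 0.7, "linear": [-0.1, 0, 0.0], "roll": 0}, {"jaw": 0.7, "linear": [-0.3, 0, 0.0], "roll": -0.05}, {"jaw": 0.7, "linear": [-0.6, 0, 0.0], "roll": -0.1}, {"jaw": 0.7, "linear": [-0.9, 0.02, 0.0], "roll": -0.15}, {"jaw": 0.7, "linear": [-1.2, 0.03, 0.0], "roll": -0.2}, {"jaw": 0.7, "linear": [-1.5, 0.04, 0.0], "roll": -0.25}, {"jaw": 0.7, "linear": [-1.8, 0.05, 0.0], "roll": -0.3}, {"jaw": 0.7, "linear": [-2.1, 0.06, 0.0], "roll": -0.35}, {"jaw": 0.7, "linear": [-2.4, 0.07, 0.0], "roll": -0.4}, {"jaw": 0.7, "linear": [-2.7, 0.08, 0.0], "roll": -0.4}])

```text
time: 4.03
eef_pos: [0.5635, 0.2133, 0.1012]
tool_rot: [0.755, 0.656, 0.0, -0.0]
ft_force: [1.6, 5.0, 0.1]
width: 0.047
```

```bash
python3 - <<'E'
from h import *
s=ctrl.read_state();print(s["eef_pos"],s["ft_force"],toplate(s["eef_pos"]),s["width"])
T=toworld(0.003,.088);print(T,move_to([*T,.101],-6.1))
E
```

```text
[0.56354902 0.21329912 0.10122499] [1.62549698 4.98409515 0.10708027] [0.00842353 0.17017194] 0.04698439775098698
[0.54938089 0.13217634] (array([-3.29, -0.11,  0.01]), np.float64(-0.32))
```

move_arm(plan=[{"jaw": 0.7, "linear": [-0.3, 0, 0], "roll": -0.05}, {"jaw": 0.7, "linear": [-0.6, -0.02, 0.0], "roll": -0.1}, {"jaw": 0.7, "linear": [-0.9, -0.04, 0.0], "roll": -0.15}, {"jaw": 0.7, "linear": [-1.2, -0.05, 0.0], "roll": -0.2}, {"jaw": 0.7, "linear": [-1.5, -0.06, 0.0], "roll": -0.25}, {"jaw": 0.7, "linear": [-1.8, -0.07, 0.0], "roll": -0.3}, {"jaw": 0.7, "linear": [-2.1, -0.08, 0.0], "roll": -0.3}, {"jaw": 0.7, "linear": [-2.4, -0.09, 0.0], "roll": -0.3}, {"jaw": 0.7, "linear": [-2.6, -0.1, 0.0], "roll": -0.3}, {"jaw": 0.7, "linear": [-2.7, -0.1, 0.0], "roll": -0.3}])

```text
time: 4.87
eef_pos: [0.5515, 0.146, 0.1012]
tool_rot: [0.745, 0.667, 0.0, 0.0]
ft_force: [-0.1, 4.5, -0.3]
width: 0.0472
```

```bash
python3 - <<'E'
from h import *
s=ctrl.read_state();print(s["eef_pos"],s["ft_force"],toplate(s["eef_pos"]),s["width"])
T=toworld(0.003,.088);print(T,move_to([*T,.101],-6.1))
for n in("top","scene"):
    p,d=ctrl.camera(n);np.save(f"pics/{n}3.npy",p);np.save(f"pics/{n}3_d.npy",d)
    a=p[140:290,190:440] if n=="top" else p[130:340,200:480]
    cv2.imwrite(f"pics/{n}3.png",cv2.resize(a[:,:,::-1],None,fx=2.8,fy=2.8,interpolation=cv2.INTER_CUBIC))
E
```

```text
[0.55154867 0.14602708 0.10117782] [-0.08030496  4.47531089 -0.30237897] [0.00367619 0.10200304] 0.04723690812704188
[0.54938089 0.13217634] (array([-0.56, -0.03,  0.01]), np.float64(-0.04))
```

View pics/top3.png

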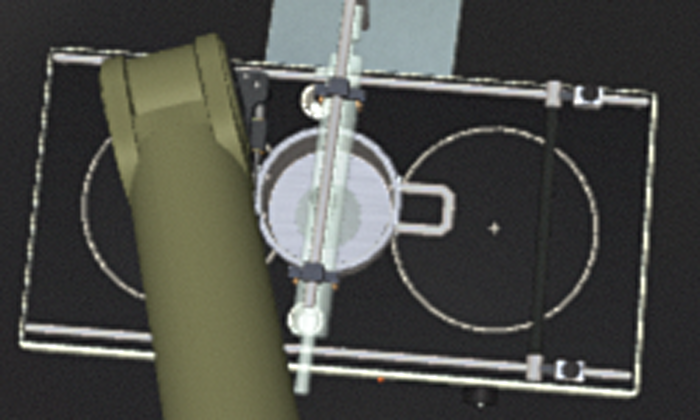

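View pics/scene3.png

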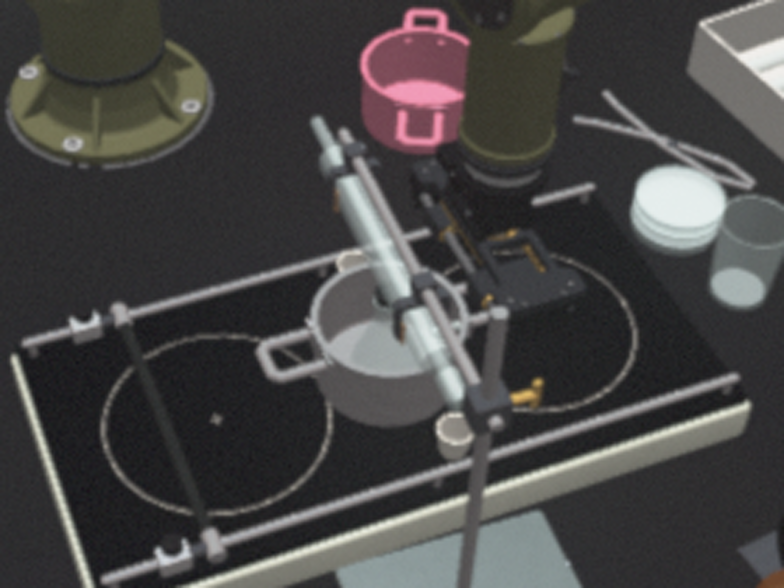

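The bath is now beneath the condenser, at about (330,195) in the top crop. Both crucibles are undisturbed and there is clearance to the gripper. I go a little further, stop and release.

move_arm(plan=[{"jaw": 0.7, "linear": [-0.15, 0, 0], "roll": 0}, {"jaw": 0.7, "linear": [-0.35, -0.01, 0], "roll": 0}, {"jaw": 0.7, "linear": [-0.55, -0.01, 0], "roll": 0}, {"jaw": 0.7, "linear": [-0.67, -0.01, 0], "roll": 0}, {"jaw": 0.7, "linear": [-0.72, -0.01, 0], "roll": 0}, {"jaw": 0.7, "linear": [-0.72, -0.01, 0], "roll": 0}, {"jaw": 0.7, "linear": [-0.72, -0.01, 0], "roll": 0}, {"jaw": 0.3, "linear": [-0.72, -0.01, 0], "roll": 0}, {"jaw": 0.2, "linear": [-0.72, -0.01, 0], "roll": 0}, {"jaw": 0.2, "linear": [-0.72, -0.01, 0], "roll": 0}])

```text
time: 5.8
eef_pos: [0.5492, 0.1278, 0.1007]
tool_rot: [0.745, 0.667, -0.001, 0.001]
ft_force: [0.6, 0.2, -1.3]
width: 0.0604
```

```bash
python3 - <<'E'
from h import *
s=ctrl.read_state();print(s["eef_pos"],s["ft_force"],toplate(s["eef_pos"]),s["width"])
E
```

```text
[0.54922196 0.12783016 0.1007177 ] [ 0.61816448  0.15601868 -1.29168231] [0.00330614 0.0836617 ] 0.06035103600245685
```

The bath is released at a 60 mm opening. I back out along the legs, close to a narrow two-finger fork and push on the flat outer end of the handle. This gets the right handle far enough past the condenser.

move_arm(plan=[{"jaw": 0.2, "linear": [0.4, 0, 0], "roll": 0}, {"jaw": 0.2, "linear": [1.0, 0, 0], "roll": 0}, {"jaw": 0.2, "linear": [1.7, 0, 0], "roll": 0}, {"jaw": 0.2, "linear": [2.2, 0, 0], "roll": 0}, {"jaw": 0.2, "linear": [2.2, 0, 0], "roll": 0}, {"jaw": 0.5, "linear": [2.2, 0, 0], "roll": 0}, {"jaw": 0.85, "linear": [2.2, 0, 0], "roll": 0}, {"jaw": 0.85, "linear": [2.2, 0, 0], "roll": 0}, {"jaw": 0.85, "linear": [2.2, 0, 0], "roll": 0}, {"jaw": 0.85, "linear": [2.2, 0, 0], "roll": 0}])

```text
time: 6.63
eef_pos: [0.5555, 0.1833, 0.1012]
tool_rot: [0.745, 0.667, 0.0, 0.0]
ft_force: [-0.8, 0.2, -0.6]
width: 0.0443
```

```bash
python3 - <<'E'
from h import *
s=ctrl.read_state();print(s["eef_pos"],s["ft_force"],toplate(s["eef_pos"]),s["width"])
K,t,Rm=par("wrist")
p,d=ctrl.camera("wrist");cv2.imwrite("pics/w4.png",p[:,:,::-1])
T=toworld(0.004,.075);print(T,move_to([*T,.101],-6.1))
E
```

```text
[0.55545945 0.18326898 0.1011567 ] [-0.79310772  0.23833462 -0.62291265] [0.00358731 0.1394496 ] 0.04425921401187917
[0.54898682 0.11914389] (array([-2.59,  0.03,  0.01]), np.float64(-0.04))
```

View pics/w4.png

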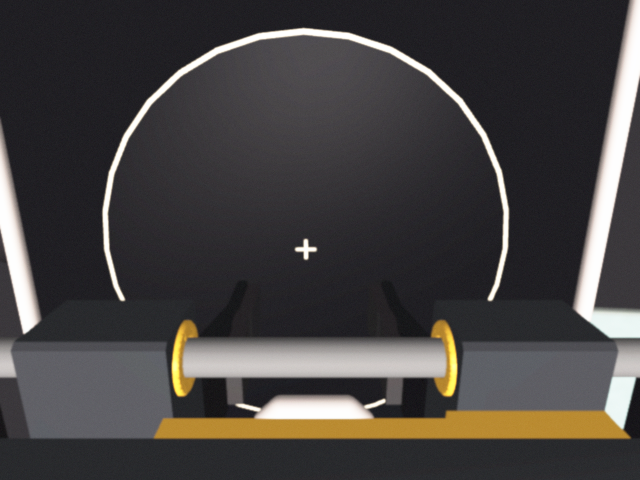

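The wrist view shows the handle end centred at (313,400) and the fingers still closing. I let them finish and then push.

move_arm(plan=[{"jaw": 0.85, "linear": [0, 0, 0], "roll": 0}, {"jaw": 0.85, "linear": [0, 0, 0], "roll": 0}, {"jaw": 0.85, "linear": [0, 0, 0], "roll": 0}, {"jaw": 0.85, "linear": [0, 0, 0], "roll": 0}, {"jaw": 0.85, "linear": [-0.1, 0, 0], "roll": 0}, {"jaw": 0.85, "linear": [-0.2, 0, 0], "roll": 0}, {"jaw": 0.85, "linear": [-0.4, 0, 0], "roll": 0}, {"jaw": 0.85, "linear": [-0.55, 0, 0], "roll": 0}])

```text
time: 7.35
eef_pos: [0.5538, 0.1697, 0.101]
tool_rot: [0.745, 0.667, -0.0, 0.0]
ft_force: [-0.3, -0.9, 0.3]
width: 0.0131
```

move_arm(plan=[{"jaw": 0.85, "linear": [-0.12, 0, 0], "roll": 0}, {"jaw": 0.85, "linear": [-0.24, 0, 0], "roll": 0}, {"jaw": 0.85, "linear": [-0.4, 0, 0], "roll": 0}, {"jaw": 0.85, "linear": [-0.6, 0, 0], "roll": 0}, {"jaw": 0.85, "linear": [-0.8, 0, 0], "roll": 0}, {"jaw": 0.85, "linear": [-1.0, 0.01, 0], "roll": 0}, {"jaw": 0.85, "linear": [-1.2, 0.01, 0], "roll": 0}, {"jaw": 0.85, "linear": [-1.4, 0.01, 0], "roll": 0}])

```text
time: 8.02
eef_pos: [0.5503, 0.1361, 0.1012]
tool_rot: [0.744, 0.668, 0.0, -0.0]
ft_force: [0.7, 5.6, -0.9]
width: 0.0131
```

```bash
python3 - <<'E'
from h import *
s=ctrl.read_state();print(s["eef_pos"],s["ft_force"],toplate(s["eef_pos"]),s["width"])
for n in("top","scene"):
    p,d=ctrl.camera(n);np.save(f"pics/{n}5.npy",p);np.save(f"pics/{n}5_d.npy",d)
    a=p[140:290,190:440] if n=="top" else p[130:340,200:480]
    cv2.imwrite(f"pics/{n}5.png",cv2.resize(a[:,:,::-1],None,fx=2.8,fy=2.8,interpolation=cv2.INTER_CUBIC))
E
```

```text
[0.55028947 0.13612963 0.10118953] [ 0.65901249  5.61408729 -0.87525164] [0.00348119 0.09202771] 0.013137755602282513
```

View pics/top5.png

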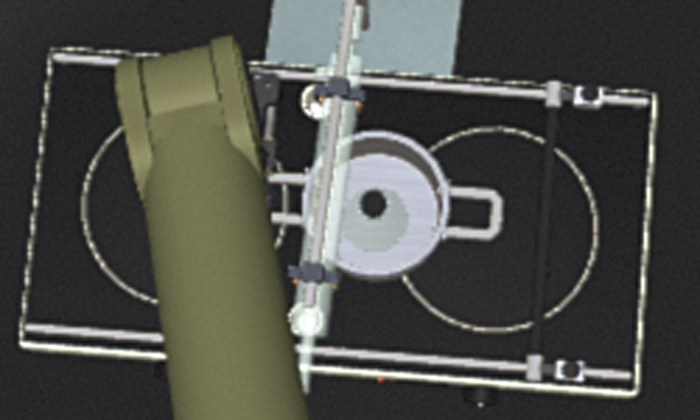

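View pics/scene5.png

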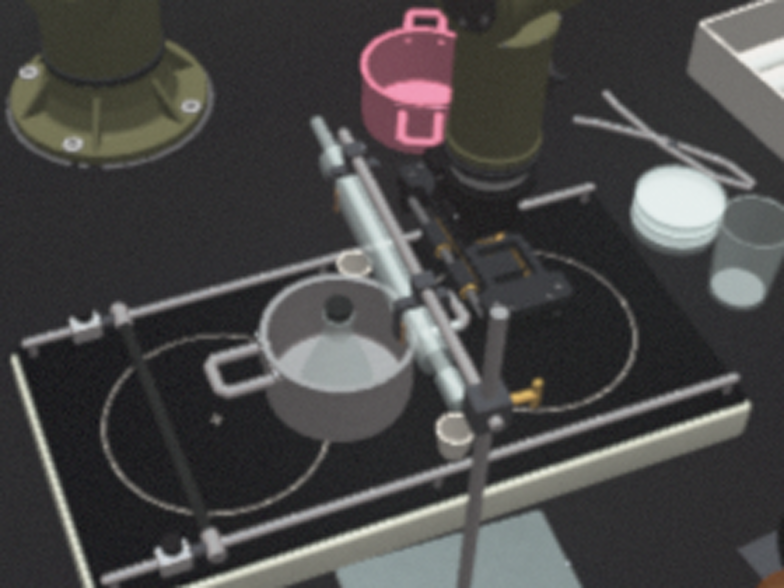

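The bath is at about (375,205) in the top crop, still straight and with the flask upright. One more short push, then I back off.

move_arm(plan=[{"jaw": 0.85, "linear": [-0.15, 0, 0], "roll": 0}, {"jaw": 0.85, "linear": [-0.3, 0, 0], "roll": 0}, {"jaw": 0.85, "linear": [-0.45, 0, 0], "roll": 0}, {"jaw": 0.85, "linear": [-0.55, 0, 0], "roll": 0}, {"jaw": 0.85, "linear": [-0.6, 0, 0], "roll": 0}, {"jaw": 0.85, "linear": [-0.6, 0, 0], "roll": 0}, {"jaw": 0.85, "linear": [-0.4, 0, 0], "roll": 0}, {"jaw": 0.85, "linear": [0.1, 0, 0], "roll": 0}, {"jaw": 0.85, "linear": [0.8, 0, 0], "roll": 0}, {"jaw": 0.85, "linear": [1.6, 0, 0], "roll": 0}])

```text
time: 8.95
eef_pos: [0.5549, 0.1747, 0.101]
tool_rot: [0.745, 0.667, -0.001, 0.001]
ft_force: [0.1, -0.2, 0.3]
width: 0.0128
```

```bash
python3 - <<'E'
from h import *
s=ctrl.read_state();print(s["eef_pos"],s["ft_force"],toplate(s["eef_pos"]),s["width"],s["q"].round(2))
T=toworld(0.0,.15);print(move_to([*T,.3],-6.1))
T=toworld(0.0,-.17);print(T,move_to([*T,.42],-6.1))
E
```

```text
[0.55487279 0.17473132 0.10095513] [ 0.05008684 -0.17004135  0.30675089] [0.00391579 0.13089812] 0.012770797416298248 [-0.69  0.28  0.4   1.78 -0.12  1.1  -0.37]
(array([ 0.75, -0.16, -7.96]), np.float64(-0.05))
[ 0.51884469 -0.12402776] (array([-12.06,  -0.11, -12.74]), np.float64(-0.05))
```

Now I go up, over the condenser (top at 0.265 m) with the fingertips at 0.33 m, and across to the right side.

move_arm(plan=[{"jaw": 0.85, "linear": [0.6, -0.1, -0.8], "roll": 0}, {"jaw": 0.7, "linear": [0.7, -0.15, -2.2], "roll": 0}, {"jaw": 0.5, "linear": [0.7, -0.15, -3.7], "roll": 0}, {"jaw": 0.3, "linear": [0.7, -0.15, -5.2], "roll": 0}, {"jaw": 0.1, "linear": [0.7, -0.15, -6.7], "roll": 0}, {"jaw": 0, "linear": [0.7, -0.15, -8.2], "roll": 0}, {"jaw": 0, "linear": [0.5, -0.15, -9.2], "roll": 0}, {"jaw": 0, "linear": [0.2, -0.15, -9.5], "roll": 0}, {"jaw": 0, "linear": [0.0, -0.15, -9.5], "roll": 0}, {"jaw": 0, "linear": [0.0, -0.15, -9.5], "roll": 0}])

```text
time: 9.78
eef_pos: [0.5509, 0.174, 0.3378]
tool_rot: [0.745, 0.667, -0.001, 0.0]
ft_force: [-0.2, -0.8, -1.0]
width: 0.0652
```

```bash
python3 - <<'E'
from h import *
s=ctrl.read_state();print(s["eef_pos"],s["ft_force"],toplate(s["eef_pos"]),s["width"],s["q"].round(2))
T=toworld(0.0,-.20);print(T,move_to([*T,.34],-6.1))
E
```

```text
[0.55094329 0.17400864 0.33778368] [-0.21656451 -0.75546094 -1.02609805] [8.59503262e-05 1.29759923e-01] 0.06517443215832067 [-0.72  0.14  0.42  1.46 -0.05  1.56 -0.42]
[ 0.51564081 -0.15385619] (array([-13.19,   0.05,  -0.07]), np.float64(-0.05))
```

move_arm(plan=[{"jaw": 0, "linear": [-0.8, 0, 0], "roll": 0}, {"jaw": 0, "linear": [-2.2, 0, 0], "roll": 0}, {"jaw": 0, "linear": [-3.7, 0, 0], "roll": 0}, {"jaw": 0, "linear": [-5.2, 0, 0], "roll": 0}, {"jaw": 0, "linear": [-6.7, 0, 0], "roll": 0}, {"jaw": 0, "linear": [-8.2, 0, 0], "roll": 0}, {"jaw": 0, "linear": [-9.7, 0, 0], "roll": 0}, {"jaw": 0, "linear": [-11.2, 0, 0], "roll": 0}, {"jaw": 0, "linear": [-12.4, 0, 0], "roll": 0}, {"jaw": 0, "linear": [-13.2, 0, 0], "roll": 0}])

```text
time: 10.62
eef_pos: [0.5129, -0.156, 0.3363]
tool_rot: [0.746, 0.666, -0.002, -0.001]
ft_force: [1.5, -0.0, 0.5]
width: 0.0866
```

move_arm(plan=[{"jaw": 0, "linear": [0, 0, 0], "roll": 0}, {"jaw": 0, "linear": [0, 0, 0], "roll": 0}, {"jaw": 0, "linear": [0, 0, 0], "roll": 0}])

```text
time: 10.87
eef_pos: [0.5148, -0.1506, 0.3369]
tool_rot: [0.744, 0.668, -0.001, -0.001]
ft_force: [-0.0, -0.0, -0.1]
width: 0.0869
```

```bash
python3 - <<'E'
from h import *
s=ctrl.read_state();print(s["eef_pos"],s["ft_force"],toplate(s["eef_pos"]),s["width"],s["q"].round(2))
K,t,Rm=par("wrist");p,d=ctrl.camera("wrist");cv2.imwrite("pics/w6.png",p[:,:,::-1]);C=cloud("wrist",d)
np.save("pics/w6.npy",p);np.save("pics/w6_d.npy",d)
p2,d2=ctrl.camera("top");np.save("pics/top6.npy",p2);np.save("pics/top6_d.npy",d2)
cv2.imwrite("pics/top6.png",cv2.resize(p2[140:290,190:440,::-1],None,fx=2.8,fy=2.8))
p3,d3=ctrl.camera("scene");np.save("pics/scene6.npy",p3);np.save("pics/scene6_d.npy",d3)
for n,dd in(("wrist",d),("top",d2),("scene",d3)):
    C=cloud(n,dd);q=toplate(C)
    m=(C[...,2]>.11)&(C[...,2]<.131)&(abs(q[...,0])<.05)&(q[...,1]<-.118)&(q[...,1]>-.20)
    if m.sum()>5:
        v,u=np.nonzero(m);Z=ray(n,np.c_[u,v],.123);z=toplate(Z)
        print(n,m.sum(),"zmed",np.median(C[m][:,2]),"x",np.percentile(z[:,0],[1,99]).round(4),"y",np.percentile(z[:,1],[1,99]).round(4))
        for a in np.arange(-.17,-.118,.008):
            k=(z[:,1]>=a)&(z[:,1]<a+.008)
            if k.any(): print("  ",round(a,3),z[k,0].min().round(4),z[k,0].max().round(4))
E
```

```text
[ 0.5147739  -0.15061682  0.33688587] [-0.03310177 -0.04562956 -0.10545489] [-0.00120791 -0.19687174] 0.08694934716349345 [-0.42  0.04  0.68  1.56 -0.03  1.55  0.16]
wrist 1624 zmed 0.12486783252559572 x [-0.0186  0.0286] y [-0.1661 -0.1187]
   -0.17 -0.0137 0.0235
   -0.162 -0.0179 0.0286
   -0.154 -0.0188 0.0285
   -0.146 -0.0187 0.0284
   -0.138 -0.0185 0.0289
   -0.13 -0.0184 0.0288
   -0.122 -0.0183 0.0286
top 174 zmed 0.12435252633345051 x [-0.0199  0.0273] y [-0.1665 -0.1196]
   -0.17 -0.0152 0.0216
   -0.162 -0.0184 0.0267
   -0.154 -0.019 0.0263
   -0.146 -0.0196 0.0277
   -0.138 -0.0202 0.0275
   -0.13 -0.0182 0.0269
   -0.122 -0.0186 0.0263
scene 237 zmed 0.1226687616051172 x [-0.0209  0.0348] y [-0.1711 -0.118 ]
   -0.17 -0.0171 0.0285
   -0.162 -0.0183 0.031
   -0.154 -0.0187 0.0315
   -0.146 -0.0182 0.0312
   -0.138 -0.0186 0.0309
   -0.13 -0.0178 0.0407
   -0.122 -0.0272 0.0379
```

View pics/w6.png

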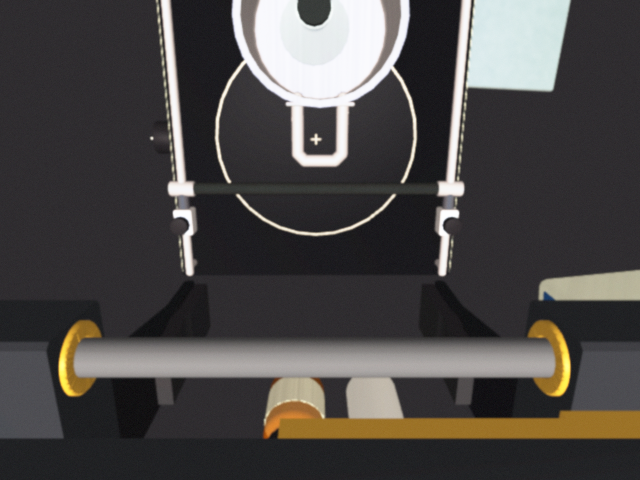

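View pics/top6.png

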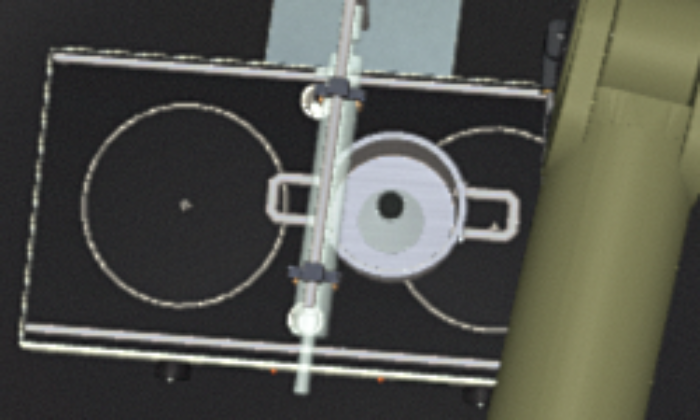

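The wrist view shows the right handle at px (295–345, 100–165), square to the plate. The ring cross is at (316,139) and the bar at row 188, still untouched. I compute the bar face and the move.

```bash
python3 - <<'E'
from h import *
p=np.load("pics/w6.npy").astype(float).mean(-1)
print(np.round(p[176:202,255:275].mean(1)));print(np.round(p[176:202,360:385].mean(1)))
print("face/back",[toplate(ray("wrist",(320,r),.076)).round(4).tolist() for r in(182,183,194,195)])
print("cross",toplate(ray("wrist",(316,139),.06)).round(4))
T=toworld(.0047,-.145);print(T,move_to([*T,.101],-6.1))
E
```

```text
[46. 47. 46. 46. 46. 44. 41. 42. 48. 52. 56. 58. 59. 59. 59. 56. 53. 47.
 41. 40. 42. 43. 42. 42. 42. 41.]
[42. 42. 42. 41. 41. 40. 37. 39. 45. 50. 54. 57. 59. 59. 59. 57. 54. 47.
 39. 36. 37. 38. 38. 38. 38. 38.]
face/back [[[0.0061, -0.189]], [[0.0061, -0.19]], [[0.0062, -0.2011]], [[0.0062, -0.2021]]]
cross [[ 0.0021 -0.1486]]
[ 0.52618771 -0.09967268] (array([2.06, 0.23, 9.47]), np.float64(0.0))
```

move_arm(plan=[{"jaw": 0, "linear": [0.5, 0.1, 0.6], "roll": 0}, {"jaw": 0, "linear": [1.2, 0.2, 1.8], "roll": 0}, {"jaw": 0, "linear": [1.8, 0.23, 3.1], "roll": 0}, {"jaw": 0, "linear": [2.06, 0.23, 4.4], "roll": 0}, {"jaw": 0, "linear": [2.06, 0.23, 5.6], "roll": 0}, {"jaw": 0, "linear": [2.06, 0.23, 6.6], "roll": 0}, {"jaw": 0, "linear": [2.06, 0.23, 7.3], "roll": 0}, {"jaw": 0, "linear": [2.06, 0.23, 7.7], "roll": 0}, {"jaw": 0, "linear": [2.06, 0.23, 7.8], "roll": 0}, {"jaw": 0, "linear": [2.06, 0.23, 7.8], "roll": 0}])

```text
time: 11.85
eef_pos: [0.5264, -0.101, 0.1434]
tool_rot: [0.744, 0.668, -0.0, -0.0]
ft_force: [0.1, -0.4, 0.6]
width: 0.087
```

```bash
python3 - <<'E'
from h import *
s=ctrl.read_state();print(s["eef_pos"],s["ft_force"],toplate(s["eef_pos"]),s["width"])
T=toworld(.0047,-.145);print(T,move_to([*T,.101],-6.1))
p3,d3=ctrl.camera("scene")
cv2.imwrite("pics/scene7.png",cv2.resize(p3[80:340,180:480,::-1],None,fx=2.3,fy=2.3))
E
```

```text
[ 0.52638613 -0.10104044  0.14342245] [ 0.1165443  -0.44452513  0.5891556 ] [ 0.00504336 -0.14633874] 0.08698342913651949
[ 0.52618771 -0.09967268] (array([ 0.05, -0.01,  1.7 ]), np.float64(-0.02))
```

View pics/scene7.png

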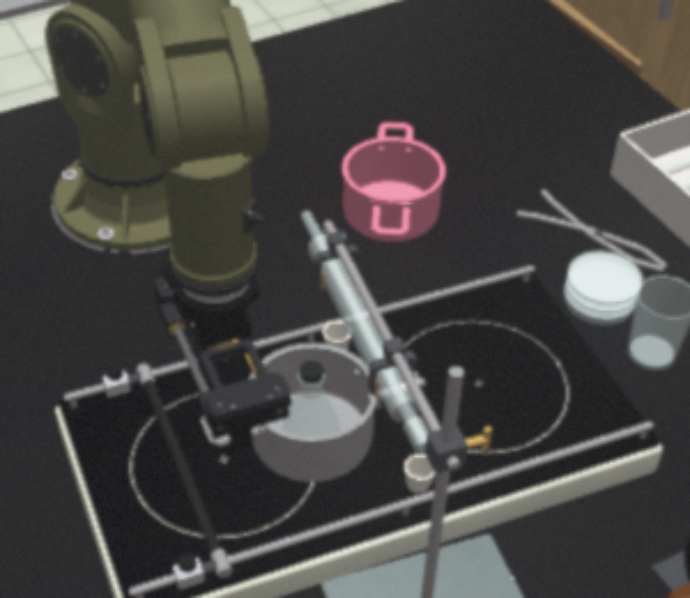

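There is plenty of clearance to the condenser. I descend the rest and grip.

move_arm(newtons=15, plan=[{"jaw": 0, "linear": [0.02, -0.01, 0.5], "roll": 0}, {"jaw": 0, "linear": [0.02, -0.01, 1.0], "roll": 0}, {"jaw": 0, "linear": [0.02, -0.01, 1.4], "roll": 0}, {"jaw": 0, "linear": [0.02, -0.01, 1.65], "roll": 0}, {"jaw": 0.2, "linear": [0.02, -0.01, 1.7], "roll": 0}, {"jaw": 0.35, "linear": [0.02, -0.01, 1.7], "roll": 0}, {"jaw": 0.42, "linear": [0.02, -0.01, 1.7], "roll": 0}, {"jaw": 0.48, "linear": [0.02, -0.01, 1.7], "roll": 0}, {"jaw": 0.6, "linear": [0.02, -0.01, 1.7], "roll": 0}, {"jaw": 0.7, "linear": [0.02, -0.01, 1.7], "roll": 0}])

```text
time: 12.73
eef_pos: [0.5265, -0.1011, 0.1015]
tool_rot: [0.745, 0.668, 0.0, 0.0]
ft_force: [0.0, -0.8, -0.4]
width: 0.0548
```

move_arm(plan=[{"jaw": 0.7, "linear": [0, 0, 0], "roll": 0}, {"jaw": 0.7, "linear": [0, 0, 0], "roll": 0}, {"jaw": 0.7, "linear": [0, 0, 0], "roll": 0}])

```text
time: 12.98
eef_pos: [0.5257, -0.1012, 0.1012]
tool_rot: [0.745, 0.668, -0.0, -0.0]
ft_force: [-2.6, 0.0, 4.1]
width: 0.0472
```

```bash
python3 - <<'E'
from h import *
s=ctrl.read_state();print(s["eef_pos"],s["ft_force"],toplate(s["eef_pos"]),s["width"])
T=toworld(.002,-.212);print(T,move_to([*T,.101],-6.1))
E
```

```text
[ 0.52567513 -0.10118447  0.1012461 ] [-2.63702819e+00  3.39800696e-03  4.07666382e+00] [ 0.0043518  -0.14655788] 0.04722297883606301
[ 0.51634782 -0.16600116] (array([-2.62, -0.09,  0.01]), np.float64(-0.02))
```

move_arm(plan=[{"jaw": 0.7, "linear": [-0.1, 0, 0], "roll": 0}, {"jaw": 0.7, "linear": [-0.3, 0, 0], "roll": 0}, {"jaw": 0.7, "linear": [-0.6, -0.02, 0], "roll": 0}, {"jaw": 0.7, "linear": [-0.9, -0.03, 0], "roll": 0}, {"jaw": 0.7, "linear": [-1.2, -0.04, 0], "roll": 0}, {"jaw": 0.7, "linear": [-1.5, -0.05, 0], "roll": 0}, {"jaw": 0.7, "linear": [-1.8, -0.06, 0], "roll": 0}, {"jaw": 0.7, "linear": [-2.1, -0.07, 0], "roll": 0}, {"jaw": 0.7, "linear": [-2.3, -0.08, 0], "roll": 0}, {"jaw": 0.7, "linear": [-2.4, -0.09, 0], "roll": 0}])

```text
time: 13.82
eef_pos: [0.5185, -0.1586, 0.1012]
tool_rot: [0.745, 0.668, 0.002, -0.001]
ft_force: [1.1, 6.6, 1.0]
width: 0.0476
```

```bash
cat > look.py <<'E'
from h import *
import sys
from scipy.optimize import least_squares
k=sys.argv[1]
s=ctrl.read_state();f=s["ft_force"];print("t",s["time"],s["eef_pos"].round(4),f.round(2),"f plate y",(f[:2]@PY).round(2),"tcp plate",toplate(s["eef_pos"]).round(4),s["width"])
p,d=ctrl.camera("scene");cv2.imwrite(f"pics/scene{k}.png",cv2.resize(p[160:350,200:460,::-1],None,fx=3,fy=3,interpolation=cv2.INTER_CUBIC))
p2,d2=ctrl.camera("top");cv2.imwrite(f"pics/top{k}.png",cv2.resize(p2[140:290,190:440,::-1],None,fx=3,fy=3,interpolation=cv2.INTER_CUBIC))
for n,dd in(("scene",d),("top",d2)):
    C=cloud(n,dd);q=toplate(C);m=(C[...,2]>.128)&(C[...,2]<.142)&(abs(q[...,0])<.08)&(q[...,1]<.03)&(q[...,1]>-.22)
    v,u=np.nonzero(m);z=toplate(ray(n,np.c_[u,v],.135))
    fn=lambda a:np.hypot(*(z-a[:2]).T)-.0645
    r=least_squares(fn,np.median(z,0),loss="soft_l1",f_scale=.002);print(n,"rim centre plate",r.x.round(4),m.sum(),np.median(abs(r.fun)).round(4))
    if n=="scene":
        m=(C[...,2]>.15)&(C[...,2]<.17)&(abs(q[...,0])<.06)&(abs(q[...,1]+.1)<.09)
        print("bung top pts",m.sum(),np.median(C[m],0).round(3) if m.any() else 0, toplate(np.median(C[m],0)).round(3) if m.any() else 0)
E
python3 look.py 8
```

```text
t 13.8167 [ 0.5185 -0.1586  0.1012] [1.11 6.61 1.  ] f plate y 6.69 tcp plate [ 0.0034 -0.2044] 0.04760759915208687
scene rim centre plate [ 0.0058 -0.1129] 439 0.0025
bung top pts 103 [ 0.529 -0.066  0.16 ] [ 0.004 -0.111]
top rim centre plate [ 0.0039 -0.108 ] 364 0.0019
```

View pics/scene8.png

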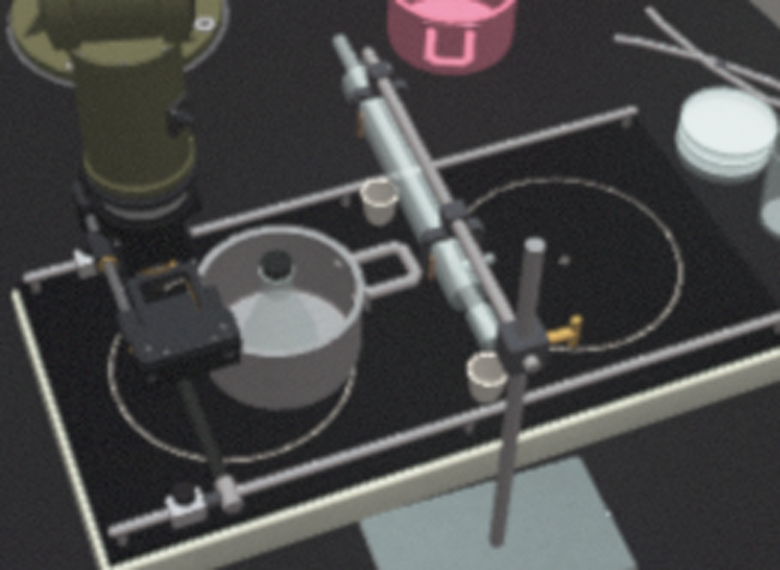

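Bath centre is at about plate y -0.11 with the bar untouched. I approach slowly and watch the force.

move_arm(plan=[{"jaw": 0.7, "linear": [-0.1, 0, 0], "roll": 0}, {"jaw": 0.7, "linear": [-0.2, 0, 0], "roll": 0}, {"jaw": 0.7, "linear": [-0.3, 0, 0], "roll": 0}])

```text
time: 14.17
eef_pos: [0.5175, -0.1654, 0.1011]
tool_rot: [0.744, 0.668, 0.001, -0.001]
ft_force: [0.6, 6.6, 1.2]
width: 0.0472
```

move_arm(plan=[{"jaw": 0.7, "linear": [-0.07, 0, 0], "roll": 0}, {"jaw": 0.7, "linear": [-0.14, 0, 0], "roll": 0}])

```text
time: 14.33
eef_pos: [0.5171, -0.1689, 0.1011]
tool_rot: [0.744, 0.668, 0.001, -0.001]
ft_force: [1.5, 6.2, 1.0]
width: 0.0475
```

move_arm(plan=[{"jaw": 0.7, "linear": [-0.07, 0, 0], "roll": 0}, {"jaw": 0.7, "linear": [-0.14, 0, 0], "roll": 0}])

```text
time: 14.5
eef_pos: [0.5167, -0.1723, 0.1011]
tool_rot: [0.744, 0.668, 0.001, -0.001]
ft_force: [0.3, 6.6, 1.4]
width: 0.0476
```

move_arm(plan=[{"jaw": 0.7, "linear": [-0.07, 0, 0], "roll": 0}, {"jaw": 0.7, "linear": [-0.14, 0, 0], "roll": 0}])

```text
time: 14.67
eef_pos: [0.5163, -0.1758, 0.101]
tool_rot: [0.744, 0.668, 0.001, -0.001]
ft_force: [0.6, 7.1, 2.7]
width: 0.0474
```

```bash
python3 look.py 9
```

```text
t 14.6667 [ 0.5163 -0.1758  0.101 ] [0.63 7.08 2.7 ] f plate y 7.11 tcp plate [ 0.003  -0.2217] 0.04742008297614569
scene rim centre plate [ 0.005  -0.1298] 448 0.0025
bung top pts 105 [ 0.525 -0.083  0.16 ] [ 0.002 -0.129]
top rim centre plate [ 0.0033 -0.1252] 384 0.0019
```

View pics/scene9.png

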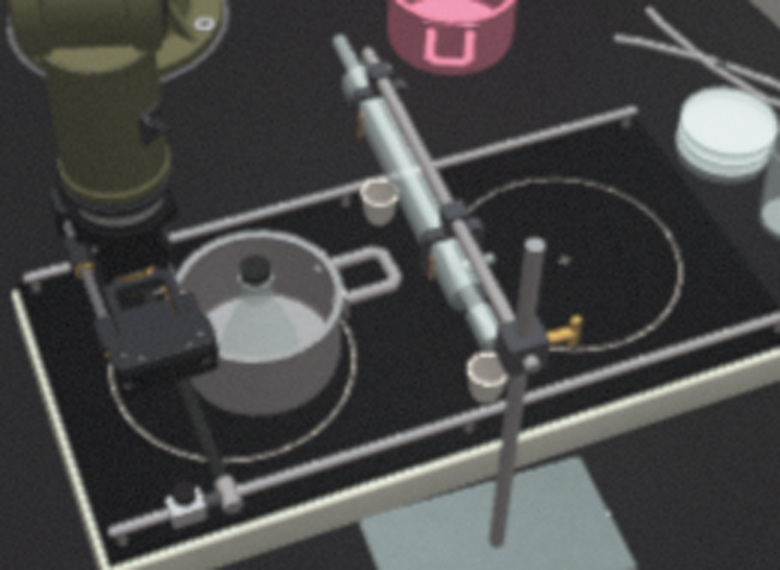

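Contact seems near, with the force rising to 7.1 N. The bar's end collar is at (230,493) in the crop. I keep going in steps of about 2 mm.

move_arm(plan=[{"jaw": 0.7, "linear": [-0.05, 0, 0], "roll": 0}, {"jaw": 0.7, "linear": [-0.1, 0, 0], "roll": 0}])

```text
time: 14.93
eef_pos: [0.5161, -0.1777, 0.101]
tool_rot: [0.744, 0.668, 0.002, -0.001]
ft_force: [1.5, 8.0, 1.5]
width: 0.0477
```

move_arm(plan=[{"jaw": 0.7, "linear": [-0.05, 0, 0], "roll": 0}, {"jaw": 0.7, "linear": [-0.1, 0, 0], "roll": 0}])

```text
time: 15.1
eef_pos: [0.5158, -0.1801, 0.1009]
tool_rot: [0.744, 0.668, 0.002, -0.001]
ft_force: [0.9, 7.6, 1.3]
width: 0.0472
```

```bash
python3 look.py 10
```

```text
t 15.1 [ 0.5158 -0.1801  0.1009] [0.86 7.6  1.27] f plate y 7.65 tcp plate [ 0.003  -0.2261] 0.04721330662891803
scene rim centre plate [ 0.005  -0.1338] 458 0.0025
bung top pts 104 [ 0.525 -0.088  0.161] [ 0.002 -0.133]
top rim centre plate [ 0.0032 -0.129 ] 399 0.002
```

View pics/scene10.png

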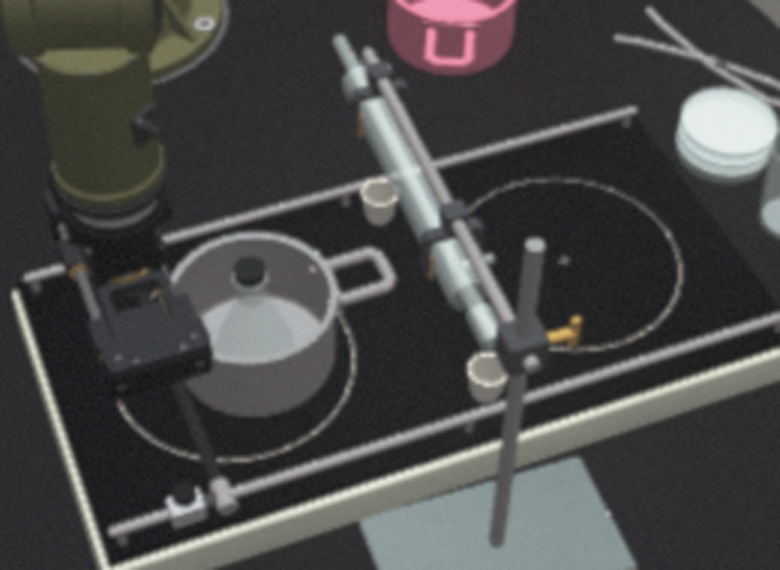

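View pics/top10.png

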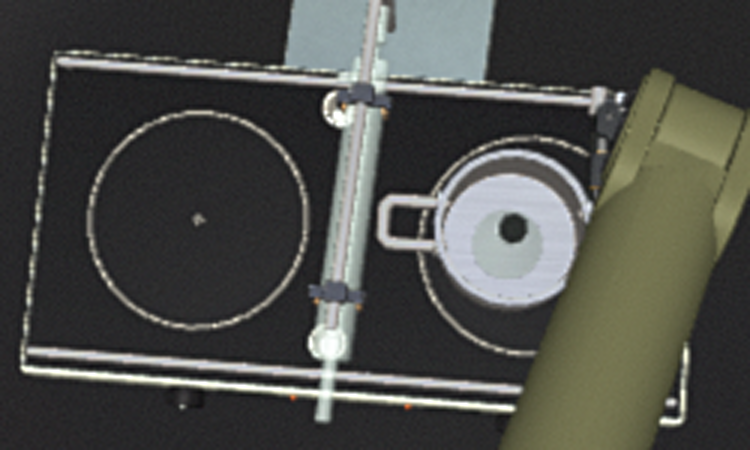

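The collar has moved from (230,493) to (223,495), so the bar is going back. I measure by how much, using a patch match against the untouched view.

```bash
cat > bar.py <<'E'
from h import *
import sys
a=cv2.imread("pics/scene8.png",0)
T=a[470:515,212:248] # collar
r0=None
for k in sys.argv[1:]:
    b=cv2.imread(f"pics/scene{k}.png",0)[450:530,170:275]
    r=cv2.matchTemplate(b,T,cv2.TM_CCOEFF_NORMED);_,v,_,l=cv2.minMaxLoc(r)
    c=np.array([170+l[0]+18,450+l[1]+22])/3+[200,160]
    w=toplate(ray("scene",c,.08))[0]
    if r0 is None:r0=w
    print(k,round(v,3),c.round(2),"plate",w.round(4),"shift y mm",((w-r0)*1000).round(1))
E
python3 bar.py 8 9 10
```

```text
8 1.0 [276.67 324.  ] plate [ 0.1342 -0.196 ] shift y mm [0. 0.]
9 0.999 [276.67 324.  ] plate [ 0.1342 -0.196 ] shift y mm [0. 0.]
10 0.991 [275.   324.67] plate [ 0.1346 -0.2   ] shift y mm [ 0.3 -4. ]
```

The bar is pushed back about 4 mm. I go about 5 mm further, for roughly 9 of the 12 mm, and settle.

move_arm(plan=[{"jaw": 0.7, "linear": [-0.05, 0, 0], "roll": 0}, {"jaw": 0.7, "linear": [-0.1, 0, 0], "roll": 0}, {"jaw": 0.7, "linear": [-0.14, 0, 0], "roll": 0}, {"jaw": 0.7, "linear": [-0.18, 0, 0], "roll": 0}, {"jaw": 0.7, "linear": [-0.18, 0, 0], "roll": 0}, {"jaw": 0.7, "linear": [-0.18, 0, 0], "roll": 0}])

```text
time: 15.7
eef_pos: [0.5154, -0.1846, 0.101]
tool_rot: [0.744, 0.668, 0.002, -0.001]
ft_force: [0.5, 7.9, 2.4]
width: 0.0471
```

```bash
python3 look.py 11; python3 bar.py 8 11
```

```text
t 15.7 [ 0.5154 -0.1846  0.101 ] [0.52 7.86 2.41] f plate y 7.87 tcp plate [ 0.003  -0.2306] 0.04706487843447746
scene rim centre plate [ 0.0051 -0.1383] 438 0.0025
bung top pts 108 [ 0.525 -0.092  0.16 ] [ 0.002 -0.137]
top rim centre plate [ 0.0034 -0.133 ] 412 0.0021
8 1.0 [276.67 324.  ] plate [ 0.1342 -0.196 ] shift y mm [0. 0.]
11 0.94 [273.33 325.33] plate [ 0.1349 -0.204 ] shift y mm [ 0.6 -8. ]
```

The bar is back about 8 to 8.5 mm, with the force at 7.9 N (below 20 N). The bath centre is about 15 mm from the ring centre. I release gently and lift straight up.

move_arm(plan=[{"jaw": 0.4, "linear": [0, 0, 0], "roll": 0}, {"jaw": 0.3, "linear": [0, 0, 0], "roll": 0}, {"jaw": 0.15, "linear": [0, 0, 0], "roll": 0}, {"jaw": 0.05, "linear": [0, 0, 0], "roll": 0}, {"jaw": 0, "linear": [0, 0, 0], "roll": 0}, {"jaw": 0, "linear": [0, 0, -0.3], "roll": 0}, {"jaw": 0, "linear": [0, 0, -0.9], "roll": 0}, {"jaw": 0, "linear": [0, 0, -1.7], "roll": 0}, {"jaw": 0, "linear": [0, 0, -2.7], "roll": 0}, {"jaw": 0, "linear": [0, 0, -3.8], "roll": 0}])

```text
time: 16.63
eef_pos: [0.5137, -0.1881, 0.1969]
tool_rot: [0.745, 0.667, -0.001, -0.0]
ft_force: [0.7, -1.0, 0.5]
width: 0.0869
```

```bash
python3 look.py 12; python3 bar.py 8 11 12
```

```text
t 16.6333 [ 0.5137 -0.1881  0.1969] [ 0.73 -1.03  0.49] f plate y -0.94 tcp plate [ 0.0017 -0.2342] 0.08691873299307358
scene rim centre plate [ 0.0053 -0.1381] 485 0.0024
bung top pts 103 [ 0.525 -0.092  0.16 ] [ 0.002 -0.138]
top rim centre plate [ 0.0033 -0.1334] 448 0.0019
8 1.0 [276.67 324.  ] plate [ 0.1342 -0.196 ] shift y mm [0. 0.]
11 0.94 [273.33 325.33] plate [ 0.1349 -0.204 ] shift y mm [ 0.6 -8. ]
12 0.945 [273.33 325.  ] plate [ 0.134  -0.2038] shift y mm [-0.2 -7.7]
```

The bath and bar held after release. I lift well clear and make the final check.

move_arm(plan=[{"jaw": 0, "linear": [0, 0, -1.0], "roll": 0}, {"jaw": 0, "linear": [0, 0, -2.2], "roll": 0}, {"jaw": 0, "linear": [0, 0, -3.4], "roll": 0}, {"jaw": 0, "linear": [0, 0, -4.4], "roll": 0}, {"jaw": 0, "linear": [0, 0, -5.0], "roll": 0}, {"jaw": 0, "linear": [0, 0, -5.2], "roll": 0}, {"jaw": 0, "linear": [0, 0, -5.2], "roll": 0}, {"jaw": 0, "linear": [0, 0, -5.2], "roll": 0}])

```text
time: 17.4
eef_pos: [0.514, -0.1878, 0.325]
tool_rot: [0.745, 0.667, -0.0, -0.001]
ft_force: [-0.1, -0.7, -0.7]
width: 0.087
```

```bash
python3 look.py 13; python3 bar.py 8 12 13; python3 - <<'E'
from h import *
p,d=ctrl.camera("wrist");cv2.imwrite("pics/w13.png",p[:,:,::-1])
p,d=ctrl.camera("scene");cv2.imwrite("pics/sf13.png",p[:,:,::-1])
E
```

```text
t 17.4 [ 0.514  -0.1878  0.325 ] [-0.12 -0.68 -0.72] f plate y -0.69 tcp plate [ 0.002  -0.2339] 0.08698178280261096
scene rim centre plate [ 0.0054 -0.1379] 539 0.0023
bung top pts 102 [ 0.525 -0.091  0.16 ] [ 0.003 -0.136]
top rim centre plate [ 0.0032 -0.1333] 459 0.0019
8 1.0 [276.67 324.  ] plate [ 0.1342 -0.196 ] shift y mm [0. 0.]
12 0.945 [273.33 325.  ] plate [ 0.134  -0.2038] shift y mm [-0.2 -7.7]
13 0.945 [273.33 325.  ] plate [ 0.134  -0.2038] shift y mm [-0.2 -7.7]
```

View pics/w13.png

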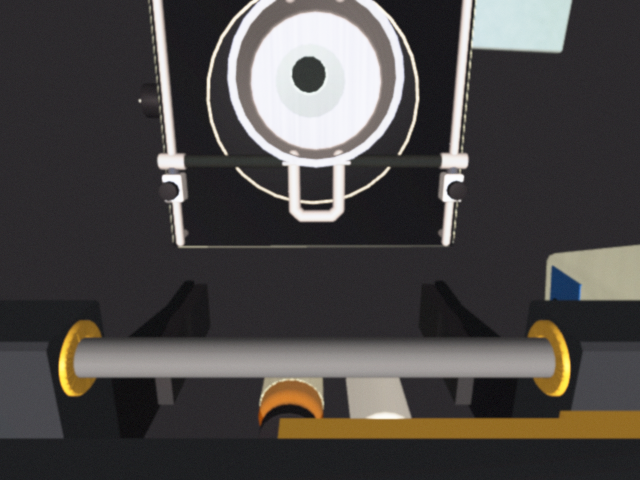

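View pics/sf13.png

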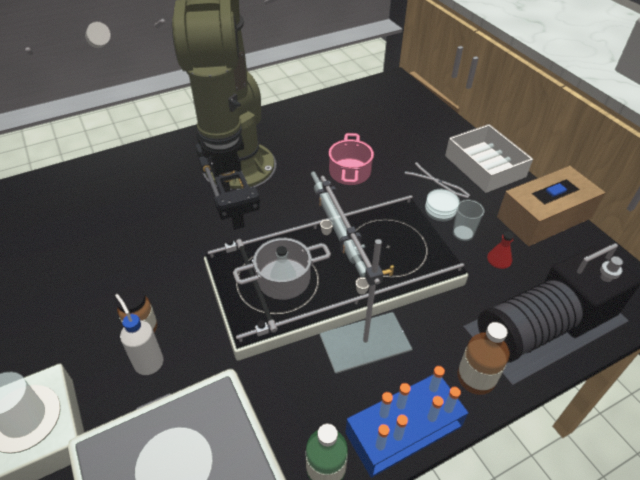

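The wrist view shows the bath at (316,75) inside the ring, against the bar at row 160, with the flask upright at (308,75). In the scene view everything else is where it was. I hand in.

```bash
python3 -c "
from workcell import ctrl
print(ctrl.hand_in())"
```

```text
the job is handed in; nothing more can be done
None
```

The bath now stands inside the right ring, pressed against the retaining bar, with the flask upright. I handed the job in at about 17.5 s of the 51 s allowed.

**What I did:**
- I gripped the left handle and slid the bath beneath the condenser.
- I finished that leg by pushing on the end of the handle with two fingers. This brought the right handle clear of the condenser.
- I took the arm over the condenser, gripped the right handle and drew the bath slowly against the bar.
- I then released it and lifted clear.

**Last checks, after release:**
- **Bath:** its centre is about 12–17 mm from the ring's centre along the plate and 3–5 mm across it, within the 30 mm limit. The two camera views disagreed by about 5 mm along the plate.
- **Bar:** it is pushed back about 7.7 mm of its 12 mm travel, measured from the scene camera only. It did not move between release and the last picture.
- **Force:** the highest reading I saw along the plate was about 8 N, including the bath's own friction on the glass.
- **Other things:** the condenser, stand, crucibles and the other vessels look unmoved in the final pictures. I judged that by eye and did not measure it.

No check failed.

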